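# Isolate the furnace and pop its fuse hatch

## Robot

A 7-joint arm with a two-finger parallel gripper is mounted at the origin on the work surface. World frame = base frame: x ahead of the robot, y to its left, z up, the work surface at z = 0. Lengths are in m, angles in rad, forces in N, time in s.
With the tool pointing down it reaches from about 0.4 to 0.9 m from the base axis. Payload 5.5 kg.
Tool frame: the origin (TCP) lies on the front face of the gripper's body, between the roots of the fingers; the fingertips stand 66 mm ahead of it and the grasp point (between the pads) lies 47 mm ahead of it; z points along the fingers, y is the direction in which the jaws open and shut (so a half turn about z gives the same grasp; the last joint's range is limited). The gripper opens to 92 mm and grips with 3 to 60 N. Pads are 19 mm wide; open, the fingers measure 130 mm over their backs; the gripper's body (75 mm by 190 mm) begins 47 mm behind the grasp point.
Start: joints at [1.384, 0.501, -0.427, 1.55, 0.221, 1.138, -0.21], TCP at [0.283, -0.585, 0.292] pointing down, gripper open.
Joint ranges: [-2.88, 2.88], [-0.31, 2.03], [-1.54, 1.56], [0.2, 2.42], [-1.41, 4.55], [0.19, 2.02], [-2.57, 2.57]. Speed limits (rad/s): [2.57, 2.57, 3.14, 3.14, 3.14, 3.14, 3.14].

## Interface

Orientations are given as [roll, pitch, yaw] about the fixed x, y, z axes, in that order (R = Rz(yaw) Ry(pitch) Rx(roll)).
In Python, from station import monitor, imaging, workorder, nets gives the robot as it stands.
- The arm moves only by the tool step_arm, never from a script. Its argument "increments" is a list of rows, each a list of 3 entries, a list of its own where there are three numbers: the turn, a rotation vector about the tool's x, y, z in degrees, then the shift along the tool's x, y, z in m, then the closure, from 0 (fully open) to 1 (shut). In form: [[[wx, wy, wz], [x, y, z], hand], ...]. A call has 1 to 8 rows; each row is the pose to reach, as a shift and turn from the pose measured when the call began, along the tool's axes at that moment; what a row does not reach only later rows make up. A row lasts 1/8 s, in which the tool goes at most 62.5 mm and 10.7 degrees, less where a joint would pass 70% of its speed; a pose out of reach is approached as far as the arm can. A call with a gripper value outside its range is refused whole. The fingers move at their own pace and stop on an object; "grip_force" is the grip in N (left out, the last holds). Time passes only in rows, so rows that repeat a pose let the fingers close. It gives the time, the measured TCP pose, the force and the opening at its end, in the units of the state.
- monitor.state(): the state, without advancing time (a new reading comes with each control period).
- imaging.read_camera(name): name is "side" or "top"; returns the picture (384x512x3 uint8, red, green, blue); there is no depth.
- imaging.get_calibration(name): a dict with "fx", "fy", "cx", "cy" (pixels), "R" (3x3) and "t" (3): a world point X has camera coordinates R X + t. Camera axes: x right, y down, z forward; pixel columns grow to the right and rows downward; lengths in m; the calibration is good to about 2 mm. A picture is of the moment at which its call begins. get_calibration takes no time and is no camera call.
- workorder.close_job(): hands the job in, once; it reports no verdict.
Trained networks look in the newest picture that a camera, given by its name, has taken for a name from the list of things; names that differ only in an ending like _2 or _b are one class to them, and where a whole thing is asked for, a point or a joint stands for the part that bears it (a point fixed in the world has none). Each returns a list of dicts, best first, with "p" (0 to 1); they miss things now and then, are a little off and sometimes report something else, mostly with a low value. They report only what shows in the picture. A call takes as long as a camera call.
- nets.search_frame(camera, target): "location" ([x, y, z] in m, in world coordinates, good to about 4 mm: the middle of the surface that is visible of it).
The state is a dict: "t": time; "joint_positions": joint angles; "joint_vel": joint speeds; "joint_torque": joint torques, N m; "ee_pos": TCP position; "tool_rot": TCP orientation; "contact_force": force on the tool from outside, world axes, zero at the start; "torque": the same for the moment, N m; "width": opening from 0.0 (shut) to 1.0 (fully open).
Only numpy, scipy, OpenCV 4.12 (cv2) and the standard library are available. Lean on these libraries where they do the work, as an engineer would, in place of code of your own. Each camera call takes 0.05 s, during which the arm holds its last target.

## Task

The furnace control box, the white one with the orange hatch, needs its fuses looked at. Push its red lever all the way over to the far side to switch it off, and only then press the front edge of the orange hatch down once with a fingertip and let go, so that it pops up by itself; then stay clear of the hatch for two seconds to see that it stays open. Do not push the hatch shut again, leave the grey logger box's blue hatch and lever alone, and do not lift, shift or knock anything standing around.

Things in the scene. Friction and masses are not known exactly. Their poses are not given: they have to be found in the camera images.
- fuse_box: white furnace control box with the orange hatch, 220 mm deep (x), 240 wide (y), deck 90 mm high, fixed. Origin: centre of its underside; -x is its front, towards the robot (yaw within 0.3 rad), y left, z up. Hatch on the left half of the deck (y +50 mm), lever on the right half (y -65 mm). It stands on the left or the right of the table, the grey box on the other side.
- fuse_hatch (a joint): orange hatch lid in the white control box's deck, 81 mm front to back, 64 wide, 6 thick, standing 7 mm proud (top 97 mm above the table when shut). Hinged on its far edge (box frame x +8, y +50, height 94 mm). Joint: opening angle in rad, 0 to 0.02 shut and latched, 1.15 fully open, free front edge up. Springs open when the latch is released.
- fuse_press (a point): where to press: top face of the orange lid, 70 mm from the hinge, 11 mm from the front edge, three white ribs. Push-push latch: about 5 N pushes it down 5 mm to a stop (-0.075 rad); let go and the lid springs open. It follows a rising finger for some 50 mm, then swings clear to the far side. Pushing the open lid down latches it shut again.
- fuse_cam (a joint): hidden latch cam beneath the orange hatch, in m: 0 latched, about -0.005 once pressed in, above +0.006 once the lid has popped up past about 0.35 rad (re-armed: closing the lid would latch it). Moves by itself with the lid; not to be touched.
- fuse_lever (a joint): isolator lever of the white control box: 10 mm rod with a red ball 26 mm across, on a black block (70 x 50 x 25 mm). Ball centre 60 mm from the pivot at box frame x -45, y -65, height 112 mm. Joint in rad: 0 on, leaning 0.5 to the box's front (-x); 1.0 off, leaning 0.5 to its far side (+x); stops at both. About 1 N at the ball moves it; it stays where left.
- fuse_lever_tip (a point): centre of the red ball on that lever; moves with it.
- logger_box: grey data logger box with a blue hatch and a black-balled lever, otherwise the same size and layout as the white box; fixed; to be left alone.
- logger_hatch (a joint): blue (leave shut) hatch lid in the grey logger box's deck, 81 mm front to back, 64 wide, 6 thick, standing 7 mm proud (top 97 mm above the table when shut). Hinged on its far edge (box frame x +8, y +50, height 94 mm). Joint: opening angle in rad, 0 to 0.02 shut and latched, 1.15 fully open, free front edge up. Springs open when the latch is released.
- logger_lever (a joint): isolator lever of the grey logger box: 10 mm rod with a black ball 26 mm across, on a black block (70 x 50 x 25 mm). Ball centre 60 mm from the pivot at box frame x -45, y -65, height 112 mm. Joint in rad: 0 on, leaning 0.5 to the box's front (-x); 1.0 off, leaning 0.5 to its far side (+x); stops at both. About 1 N at the ball moves it; it stays where left.
- crucible_small: small white ceramic crucible, 40 mm across, 36 mm high, on the deck of the white box at its far left corner; loose, only standing by, origin at the centre of its underside, z up.
- crucible_large: white ceramic crucible, 64 mm across, 55 mm high, on the table near the robot; loose, only standing by, origin at the centre of its underside, z up.
- firebrick: yellowish firebrick, 114 x 64 x 50 mm, on the table at the right; loose, only standing by, origin at the centre of its underside, z up.
- flask: conical glass flask, 80 mm across, 120 mm high, beyond the boxes; loose, only standing by, origin at the centre of its underside, z up.
- beaker: glass beaker, 68 mm across, 85 mm high, beyond the boxes; loose, only standing by, origin at the centre of its underside, z up.
- screwdriver: screwdriver with a yellow handle lying on the table at the left; loose, only standing by, origin at its underside, x along the shaft.
- jar: closed jar with a blue cap, 60 mm across, 90 mm high, on the table at the right near the robot; loose, only standing by, origin at the centre of its underside, z up.

How it is judged:
By the outcome, as a careful person would: the job done as asked, in the order asked, and still so for the second after the job is handed in, with the robot touching nothing.
It also fails if it takes over 43 s, if anything falls off the work surface, if the arm or the gripper's body presses on something with over 40 N, if the wrist force passes 120 N, or if a joint passes its speed limit or range.

## Working session

There is one attempt and no reset: what is moved stays moved. The work goes in short steps, Python scripts to look and compute and a tool call to move; the robot and the scene stay as the last step left them, time stands still between calls to the robot, and variables do not carry over. Pictures are saved under pics/ and viewed, and the job is handed in when it is done.

Besides the shell and the picture viewer there is one more tool, called after "Request:" as name(argument=value, ...), one argument or row to a line, values as JSON. step_arm: Moves the arm, as the interface text tells. Its arguments: {"type":"object","properties":{"increments":{"type":"array"},"grip_force":{"type":"number"}},"required":["increments"]}

```bash
ls; mkdir -p pics; cat > a.py <<'E'
from station import monitor, imaging, workorder, nets
import cv2,numpy as np
s=monitor.state(); print({k:np.round(v,3) for k,v in s.items()})
for c in ("side","top"):
    im=imaging.read_camera(c); cv2.imwrite(f"pics/{c}0.png",cv2.cvtColor(im,cv2.COLOR_RGB2BGR))
for c,ts in (("top",["fuse_lever_tip","fuse_press","fuse_box","logger_box","crucible_small"]),("side",["fuse_lever_tip","fuse_press"])):
    for t in ts:
        print(c,t,[(np.round(d["location"],3),round(d["p"],2)) for d in nets.search_frame(c,t)[:2]])
E
python3 a.py
```

```text
pics
{'t': np.float64(0.0), 'joint_positions': array([ 1.384,  0.502, -0.427,  1.551,  0.221,  1.138, -0.21 ]), 'joint_vel': array([-0.001, -0.   ,  0.001, -0.   ,  0.001,  0.   , -0.   ]), 'joint_torque': array([ 1.0000e-03, -5.6659e+01, -5.8160e+00, -2.7911e+01, -6.9000e-02,
        3.1000e-02,  0.0000e+00]), 'ee_pos': array([ 0.282, -0.585,  0.291]), 'tool_rot': array([-3.14, -0.  ,  0.45]), 'contact_force': array([ 0.247, -0.575, -0.43 ]), 'torque': array([-0.01 ,  0.002, -0.016]), 'width': np.float64(1.0)}
top fuse_lever_tip [(array([0.493, 0.165, 0.177]), 0.5)]
top fuse_press [(array([0.53 , 0.282, 0.098]), 0.74)]
top fuse_box [(array([0.552, 0.224, 0.095]), 0.71), (array([0.493, 0.16 , 0.173]), 0.21)]
top logger_box [(array([ 0.536, -0.206,  0.086]), 0.74), (array([0.527, 0.277, 0.099]), 0.33)]
top crucible_small [(array([0.64 , 0.313, 0.11 ]), 0.6)]
side fuse_lever_tip []
side fuse_press [(array([0.533, 0.279, 0.096]), 0.74)]
```

View pics/top0.png

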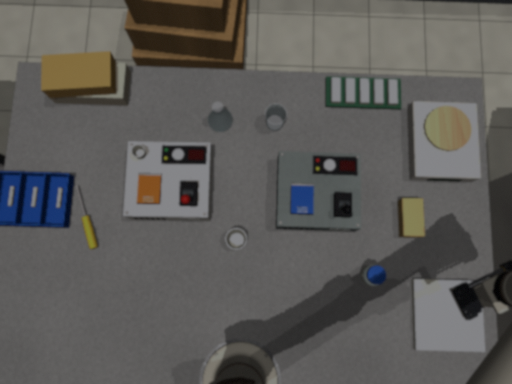

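View pics/side0.png

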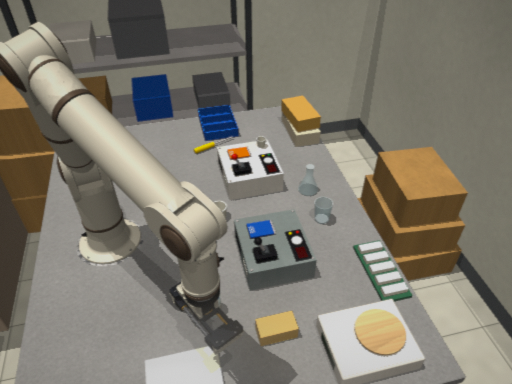

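```bash
cat > fit.py <<'E'
from station import imaging
import cv2,numpy as np
from scipy.optimize import least_squares
K={c:imaging.get_calibration(c) for c in("top","side")}
def proj(c,X):
    k=K[c];P=np.asarray(X)@np.array(k["R"]).T+k["t"];return np.c_[k["fx"]*P[:,0]/P[:,2]+k["cx"],k["fy"]*P[:,1]/P[:,2]+k["cy"]]
if __name__=="__main__":
    B={}
    def cents(c,roi):
        im=cv2.imread(f"pics/{c}0.png");h=cv2.cvtColor(im,cv2.COLOR_BGR2HSV)
        m=np.zeros(im.shape[:2],np.uint8);x0,y0,x1,y1=roi;m[y0:y1,x0:x1]=1
        o=(h[...,0]>=7)&(h[...,0]<20)&(h[...,1]>150)&(h[...,2]>110)&(m>0)
        r=((h[...,0]<6)|(h[...,0]>174))&(h[...,1]>150)&(h[...,2]>90)&(m>0)
        out=[]
        for q in(o,r):
            n,l,st,ce=cv2.connectedComponentsWithStats(q.astype(np.uint8));i=1+st[1:,4].argmax();out.append(ce[i]);print(c,st[i],ce[i])
        return np.array(out)
    obs={"top":cents("top",(125,165,210,215)),"side":cents("side",(222,142,258,176))}
    im=cv2.imread("pics/top0.png");g=cv2.cvtColor(im,cv2.COLOR_BGR2GRAY)
    cv2.imwrite("pics/crop_top0.png",cv2.resize(im[130:230,110:225],None,fx=5,fy=5,interpolation=cv2.INTER_CUBIC))
    im=cv2.imread("pics/side0.png")
    cv2.imwrite("pics/crop_side0.png",cv2.resize(im[125:200,205:295],None,fx=8,fy=8,interpolation=cv2.INTER_CUBIC))
    L=np.array([[-.0325,.05,.097],[-.0738,-.065,.1647]])
    def W(p,L):
        c,s=np.cos(p[2]),np.sin(p[2]);return np.c_[p[0]+c*L[:,0]-s*L[:,1],p[1]+s*L[:,0]+c*L[:,1],L[:,2]]
    for cs in(["top"],["side"],["top","side"]):
        f=lambda p:np.concatenate([(proj(c,W(p,L))-obs[c]).ravel() for c in cs])
        r=least_squares(f,[.55,.224,0]);print(cs,r.x,np.round(r.fun,1))
    p=r.x
    cor=np.array([[a*.11,b*.12,.09] for a in(-1,1) for b in(-1,1)])
    print("corners",np.round(proj("top",W(p,cor)),1).tolist(),np.round(proj("side",W(p,cor)),1).tolist())
    Q=np.array([[-.062,.05,.097],[-.0738,-.065,.1647],[-.0162,-.065,.1647]]);print(W(p,Q))
E
python3 fit.py
```

```text
top [138 176  22  27 470] [148.85106383 187.6787234 ]
top [182 196   6   6  32] [184.5 198.5]
side [228 147  22  12 151] [239.34437086 152.06622517]
side [232 154   5   5  23] [234.         156.17391304]
['top'] [0.5657006  0.22771892 0.01346415] [-0.4 -0.2  0.3  0.1]
['side'] [ 0.56751463  0.23053365 -0.01269356] [ 0.  -0.3 -0.   0.3]
['top', 'side'] [0.56617688 0.2278891  0.00493109] [-0.5 -0.5  0.   0.2 -0.3  0.2  0.1  0.9]
corners [[206.9, 216.1], [122.3, 213.8], [210.4, 141.5], [128.2, 139.2]] [[228.5, 182.7], [217.5, 146.7], [283.9, 173.7], [268.1, 139.3]]
[[0.50393108 0.27758277 0.097     ]
 [0.4926983  0.16252598 0.1647    ]
 [0.5502976  0.16281001 0.1647    ]]
```

View pics/crop_top0.png

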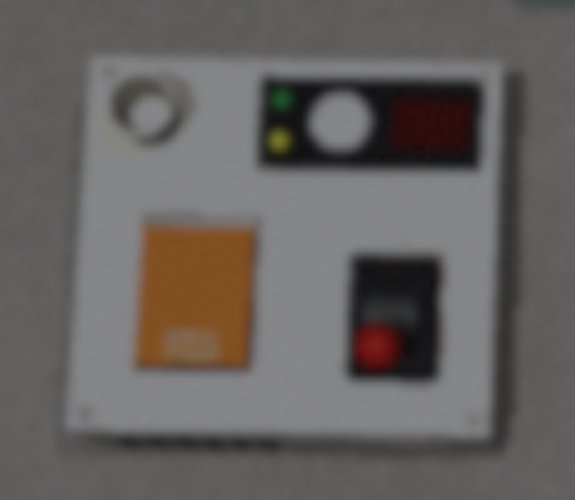

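View pics/crop_side0.png

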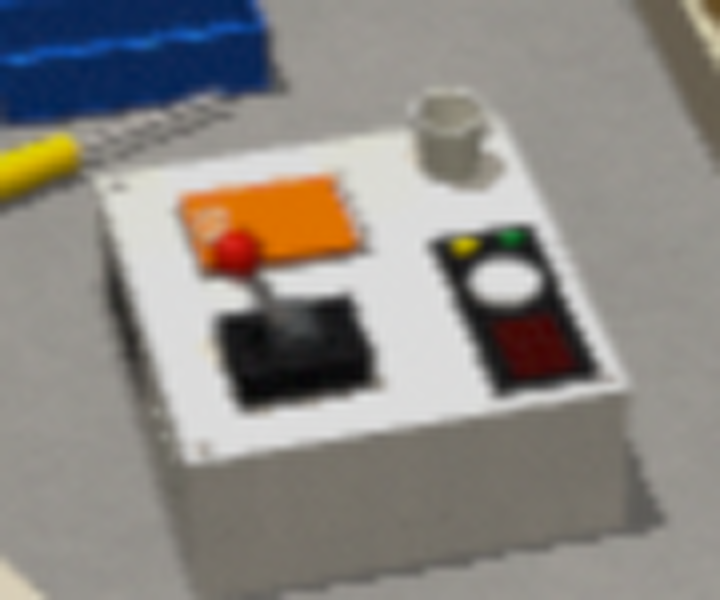

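```bash
cat > fit2.py <<'E'
from fit import *
L=np.array([[-.0325,.05,.097],[-.0738,-.065,.1647],[-.11,.12,.09],[-.11,-.12,.09],[.11,.12,.09],[.11,-.12,.09]])
top=np.array([[148.85,187.7],[184.5,198.5],[123.4,216.2],[208.4,218],[128.2,141.2],[210.4,142.4]])
side=np.array([[239.3,152.1],[234,156.2],[205+95/8,125+178/8],[205+188/8,125+460/8],[205+482/8,125+95/8],[205+628/8,125+388/8]]);
side[2:]-=.4
def W(p,L):
    c,s=np.cos(p[2]),np.sin(p[2]);return np.c_[p[0]+c*L[:,0]-s*L[:,1],p[1]+s*L[:,0]+c*L[:,1],L[:,2]]
obs=dict(top=top,side=side)
for cs in(["top"],["side"],["top","side"]):
    f=lambda p:np.concatenate([(proj(c,W(p,L))-obs[c]).ravel() for c in cs])
    r=least_squares(f,[.55,.224,0]);print(cs,r.x,np.round(r.fun,1))
    print(W(r.x,np.array([[-.062,.05,.097],[-.0738,-.065,.1647],[-.0162,-.065,.1647]])))
E
python3 fit2.py
```

```text
['top'] [0.56254688 0.22645369 0.01678405] [ 0.   1.   0.8  1.2 -0.3 -0.6 -0.5 -1.2 -0.1 -0.4 -0.  -0.2]
[[0.49971645 0.27540609 0.097     ]
 [0.48984818 0.16022424 0.1647    ]
 [0.54744007 0.16119096 0.1647    ]]
['side'] [0.56369426 0.23437556 0.03412678] [-1.5 -0.5 -0.2  0.2 -0.5 -0.4  0.5 -0.   1.3  1.8  0.4 -1. ]
[[0.50002435 0.28223099 0.097     ]
 [0.49215504 0.16689533 0.1647    ]
 [0.5497215  0.16886066 0.1647    ]]
['top', 'side'] [0.56272145 0.22776699 0.02153384] [-0.4  1.   0.5  1.  -0.6 -0.5 -0.8 -1.4 -0.7 -0.3 -0.6 -0.4 -1.3  0.4
 -0.4  1.2 -0.1  0.3  0.1  0.9  1.9  2.8  0.3  0.4]
[[0.49965921 0.27642041 0.097     ]
 [0.49033815 0.16119299 0.1647    ]
 [0.5479248  0.16243324 0.1647    ]]
```

```bash
cat > go.py <<'E'
import sys,numpy as np
from station import monitor
from scipy.spatial.transform import Rotation as R
s=monitor.state();r=R.from_euler("xyz",s["tool_rot"]);p=np.array(s["ee_pos"])
x,y,z,yaw=map(float,sys.argv[1:5])
t=R.from_euler("xyz",[np.pi,0,yaw])
print("t",s["t"],p.round(4),"shift",r.inv().apply(np.array([x,y,z])-p).round(4),"turn",np.degrees((r.inv()*t).as_rotvec()).round(1),"F",np.round(s["contact_force"],1),"w",s["width"],np.round(s["joint_positions"],2))
E
python3 go.py 0.43 -0.2 0.3 0.2;python3 go.py 0.43 0.161 0.3 0.02
```

```text
t 0.45 [ 0.2826 -0.5853  0.2921] shift [ 0.3002 -0.2829 -0.0078] turn [-0.  -0.  14.3] F [ 0.5  0.3 -1.1] w 1.0005282556501691 [ 1.38  0.5  -0.43  1.55  0.22  1.14 -0.21]
t 0.45 [ 0.2826 -0.5853  0.2921] shift [ 0.4572 -0.6079 -0.0077] turn [-0.  -0.  24.6] F [ 0.5  0.3 -1.1] w 1.0005282556501691 [ 1.38  0.5  -0.43  1.55  0.22  1.14 -0.21]
```

Request:
step_arm(
  increments=[
    [[0,0,2],[0.0375,-0.035,-0.001],1],
    [[0,0,4],[0.075,-0.07,-0.002],1],
    [[0,0,6],[0.1125,-0.105,-0.003],1],
    [[0,0,8],[0.15,-0.14,-0.004],1],
    [[0,0,10],[0.1875,-0.175,-0.005],1],
    [[0,0,12],[0.225,-0.21,-0.006],1],
    [[0,0,13],[0.2625,-0.247,-0.007],1],
    [[0,0,14],[0.3,-0.283,-0.008],1],
  ],
  grip_force=20,
)

```text
t: 1.45
ee_pos: [0.4302, -0.1984, 0.3006]
tool_rot: [3.141, -0.001, 0.205]
contact_force: [-0.2, 0.1, -0.2]
width: 0.181
```

```bash
python3 go.py 0.43 0.161 0.3 0.02
```

```text
t 1.45 [ 0.4302 -0.1984  0.3006] shift [ 0.0729 -0.3519  0.0004] turn [ 0.  -0.  10.6] F [-0.2  0.1 -0.2] w 0.18050511173744477 [ 0.93  0.19 -0.61  1.96  0.13  1.03 -1.11]
```

Request:
step_arm(
  increments=[
    [[0,0,1.5],[0.0104,-0.05,0],1],
    [[0,0,3],[0.0208,-0.1,0],1],
    [[0,0,4.5],[0.0312,-0.15,0],1],
    [[0,0,6],[0.0417,-0.2,0],1],
    [[0,0,7.5],[0.052,-0.25,0],1],
    [[0,0,9],[0.0625,-0.3,0],1],
    [[0,0,10.6],[0.073,-0.352,0],1],
    [[0,0,10.6],[0.073,-0.352,0],1],
  ],
)

```text
t: 2.45
ee_pos: [0.4293, 0.166, 0.3011]
tool_rot: [-3.14, -0.002, 0.028]
contact_force: [0.4, -0.7, 0.1]
width: 0.006
```

```bash
python3 go.py 0.445 0.161 0.216 0.02
```

```text
t 2.45 [0.4293 0.166  0.3011] shift [0.0154 0.0056 0.0851] turn [-0.1 -0.1  0.5] F [ 0.4 -0.7  0.1] w 0.005960194283009178 [ 0.38  0.2  -0.89  1.99  0.18  1.03 -2.14]
```

Request:
step_arm(
  increments=[
    [[0,0,0.5],[0.004,0.003,0.03],1],
    [[0,0,0.5],[0.01,0.005,0.06],1],
    [[0,0,0.5],[0.015,0.005,0.085],1],
    [[0,0,0.5],[0.015,0.005,0.085],1],
  ],
)

```text
t: 2.95
ee_pos: [0.4437, 0.1601, 0.2146]
tool_rot: [-3.141, 0.002, 0.018]
contact_force: [0.2, -0.4, -0.2]
width: 0.005
```

```bash
cat > pic.py <<'E'
import sys,cv2
from station import imaging
n=sys.argv[1]
for c,(x0,y0,x1,y1) in(("top",(110,130,225,230)),("side",(200,110,300,200))):
    im=imaging.read_camera(c);cv2.imwrite(f"pics/{c}{n}.png",cv2.cvtColor(cv2.resize(im[y0:y1,x0:x1],None,fx=4,fy=4,interpolation=cv2.INTER_CUBIC),cv2.COLOR_RGB2BGR))
a=[cv2.imread(f"pics/{c}{n}.png")[:360] for c in("top","side")]
cv2.imwrite(f"pics/both{n}.png",cv2.resize(cv2.hconcat(a),None,fx=.9,fy=.9))
E
python3 pic.py 1;python3 go.py 0.527 0.161 0.216 0.02
```

```text
t 3.05 [0.4448 0.1612 0.2166] shift [0.0822 0.0018 0.0008] turn [-0.1 -0.1 -0.1] F [0.4 0.3 0.5] w 0.00784850128483012 [ 0.29  0.36 -0.82  2.05  0.34  0.87 -2.27]
```

View pics/both1.png

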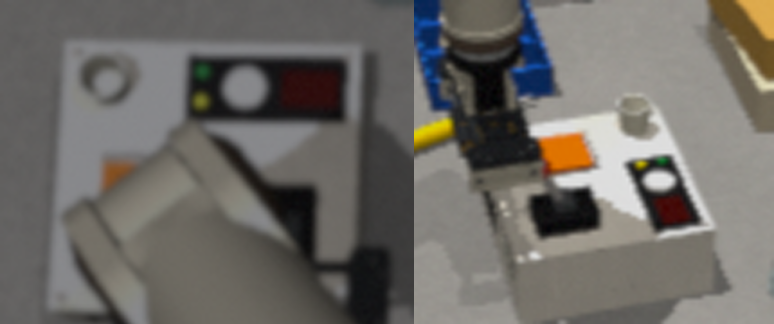

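The side view shows the gripper just in front of the ball, lever still leaning to the front at about (550,180). Now I'll push it.

Request:
step_arm(
  increments=[
    [[0,0,0],[0.012,0.001,0],1],
    [[0,0,0],[0.021,0.001,0],1],
    [[0,0,0],[0.03,0.001,0],1],
    [[0,0,0],[0.039,0.001,0],1],
    [[0,0,0],[0.048,0.001,0],1],
    [[0,0,0],[0.057,0.001,0],1],
    [[0,0,0],[0.065,0.001,0],1],
    [[0,0,0],[0.072,0.001,0],1],
  ],
)

```text
t: 4.05
ee_pos: [0.5172, 0.1615, 0.2165]
tool_rot: [-3.14, -0.002, 0.019]
contact_force: [-1.8, 0.6, -1.1]
width: 0.007
```

Request:
step_arm(
  increments=[
    [[0,0,0],[0.003,0,0],1],
    [[0,0,0],[0.006,0,0],1],
    [[0,0,0],[0.009,0,0],1],
    [[0,0,0],[0.009,0,0],1],
  ],
)

```text
t: 4.55
ee_pos: [0.5246, 0.1616, 0.2161]
tool_rot: [-3.141, 0.002, 0.019]
contact_force: [-5.2, -0.3, 1.2]
width: 0.004
```

Request:
step_arm(
  increments=[
    [[0,0,0],[0.002,0,0],1],
    [[0,0,0],[0.004,0,0],1],
    [[0,0,0],[0.004,0,0],1],
  ],
)

```text
t: 4.92
ee_pos: [0.5252, 0.1618, 0.2158]
tool_rot: [3.14, 0.009, 0.021]
contact_force: [-11.2, -1.7, 7.9]
width: 0.004
```

```bash
python3 go.py 0.45 0.165 0.216 0.02; python3 pic.py 2
```

```text
t 4.925 [0.5252 0.1618 0.2158] shift [-0.0752 -0.0047  0.0004] turn [0.1 0.5 0. ] F [-11.2  -1.7   7.9] w 0.0035881695631010033 [ 0.25  0.5  -0.76  1.86  0.41  0.96 -2.24]
```

View pics/both2.png

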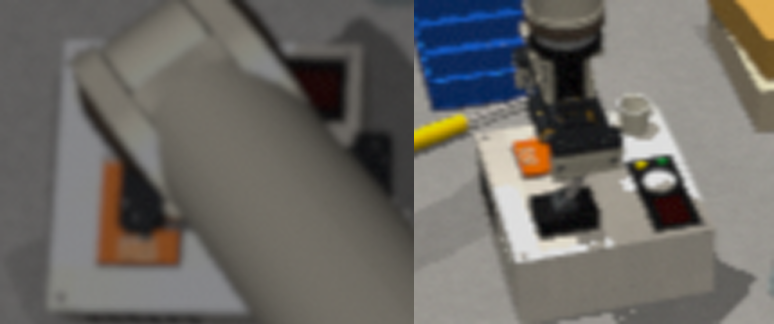

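Request:
step_arm(
  increments=[
    [[0,0,0],[-0.02,0,0],1],
    [[0,0,0],[-0.05,0,0],1],
    [[0,0,0],[-0.075,-0.01,0],1],
    [[0,0,0],[-0.085,-0.04,-0.04],1],
    [[0,0,0],[-0.085,-0.08,-0.07],1],
    [[0,0,0],[-0.085,-0.12,-0.07],1],
    [[0,0,0],[-0.085,-0.12,-0.07],1],
  ],
)

```text
t: 5.9
ee_pos: [0.438, 0.2839, 0.2877]
tool_rot: [-3.14, 0.006, 0.026]
contact_force: [0.8, 0.1, -0.8]
width: 0.004
```

```bash
python3 go.py 0.5 0.282 0.21 0.02; python3 pic.py 3; python3 - <<'E'
from station import nets
import numpy as np
for c in("top","side"):
  for t in("fuse_lever_tip","fuse_press","fuse_hatch"): print(c,t,[(np.round(d["location"],3),round(d["p"],2)) for d in nets.search_frame(c,t)[:2]])
E
```

```text
t 5.9 [0.438  0.2839 0.2877] shift [0.0624 0.0036 0.0773] turn [-0.1  0.3  0.3] F [ 0.8  0.1 -0.8] w 0.004492201897834666 [ 0.09  0.37 -0.88  1.86  0.31  1.06 -2.45]
top fuse_lever_tip [(array([0.568, 0.208, 0.095]), 0.58), (array([0.54 , 0.166, 0.174]), 0.45)]
top fuse_press [(array([0.54 , 0.282, 0.099]), 0.74), (array([0.64 , 0.312, 0.11 ]), 0.62)]
top fuse_hatch [(array([0.536, 0.283, 0.098]), 0.73)]
side fuse_lever_tip [(array([0.397, 0.019, 0.034]), 0.61), (array([0.539, 0.157, 0.16 ]), 0.53)]
side fuse_press [(array([0.521, 0.279, 0.095]), 0.53), (array([ 0.477, -0.514,  0.05 ]), 0.31)]
side fuse_hatch [(array([0.523, 0.282, 0.096]), 0.49), (array([0.413, 0.458, 0.017]), 0.2)]
```

View pics/both3.png

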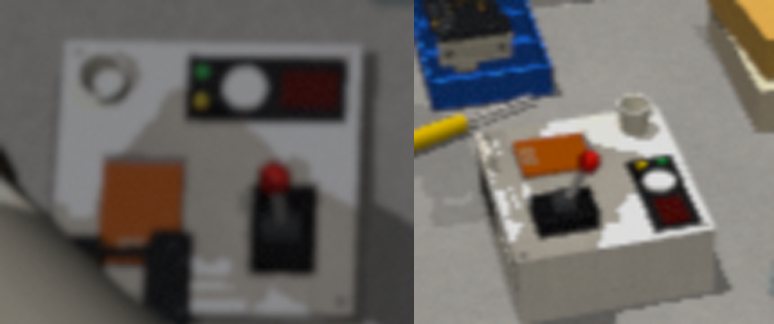

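```bash
python3 - <<'E'
from fit import *
from fit2 import W
for q in(0,.8,.9,1.0):
    a=q-.5
    X=W([.5627,.2275,.0205],np.array([[-.045+.06*np.sin(a),-.065,.112+.06*np.cos(a)]]))
    print(q,X.round(3),proj("top",X),proj("side",X))
for c,(x0,y0) in(("top",(110,130)),("side",(200,110))):
    h=cv2.cvtColor(cv2.imread(f"pics/{c}3.png"),cv2.COLOR_BGR2HSV)
    m=((h[...,0]<5)|(h[...,0]>174))&(h[...,1]>150)&(h[...,2]>110)
    n,l,st,ce=cv2.connectedComponentsWithStats(m.astype(np.uint8));
    for i in range(1,n):
        if st[i,4]>100: print(c,st[i],(ce[i]+.5)/4-.5+[x0,y0])
E
```

```text
['top'] [0.56254688 0.22645369 0.01678405] [ 0.   1.   0.8  1.2 -0.3 -0.6 -0.5 -1.2 -0.1 -0.4 -0.  -0.2]
[[0.49971645 0.27540609 0.097     ]
 [0.48984818 0.16022424 0.1647    ]
 [0.54744007 0.16119096 0.1647    ]]
['side'] [0.56369426 0.23437556 0.03412678] [-1.5 -0.5 -0.2  0.2 -0.5 -0.4  0.5 -0.   1.3  1.8  0.4 -1. ]
[[0.50002435 0.28223099 0.097     ]
 [0.49215504 0.16689533 0.1647    ]
 [0.5497215  0.16886066 0.1647    ]]
['top', 'side'] [0.56272145 0.22776699 0.02153384] [-0.4  1.   0.5  1.  -0.6 -0.5 -0.8 -1.4 -0.7 -0.3 -0.6 -0.4 -1.3  0.4
 -0.4  1.2 -0.1  0.3  0.1  0.9  1.9  2.8  0.3  0.4]
[[0.49965921 0.27642041 0.097     ]
 [0.49033815 0.16119299 0.1647    ]
 [0.5479248  0.16243324 0.1647    ]]
0 [[0.49  0.161 0.165]] [[185.05860966 199.56519195]] [[233.5889438  157.41404354]]
0.8 [[0.537 0.162 0.169]] [[185.4779641  182.34589538]] [[245.46527579 154.50832948]]
0.9 [[0.542 0.162 0.167]] [[185.66350688 180.46244059]] [[246.91278559 154.70991186]]
1.0 [[0.548 0.162 0.165]] [[185.87308645 178.71366689]] [[248.29937529 155.03642591]]
side [185 167  21  20 299] [248.50041806 153.85827759]
```

Both views show the lever leaning fully to the far side, with the ball in the side image at pixel (248.5,153.9) where (248.3,155.0) is predicted for 1.0. The hatch is still shut. I'll turn the wrist away from its joint limit and go over the press point.

```bash
python3 go.py 0.503 0.281 0.19 -0.2
```

```text
t 6.3 [0.4387 0.2791 0.2862] shift [ 0.0651 -0.0009  0.0956] turn [ 0.2  0.5 12.5] F [-0.1  0.6 -0. ] w 0.001778418315980276 [ 0.1   0.37 -0.87  1.87  0.31  1.06 -2.45]
```

Request:
step_arm(
  increments=[
    [[0,0.1,3],[0.02,0,0.01],1],
    [[0,0.2,6],[0.04,0,0.03],1],
    [[0,0.3,9],[0.065,-0.001,0.055],1],
    [[0.1,0.4,12],[0.065,-0.001,0.08],1],
    [[0.2,0.5,12.5],[0.065,-0.001,0.096],1],
    [[0.2,0.5,12.5],[0.065,-0.001,0.096],1],
    [[0.2,0.5,12.5],[0.065,-0.001,0.096],1],
  ],
)

```text
t: 7.18
ee_pos: [0.5032, 0.2812, 0.1902]
tool_rot: [-3.14, -0.001, -0.199]
contact_force: [-0.1, -0.6, 1.0]
width: 0.01
```

```bash
python3 pic.py 4; python3 go.py 0.503 0.281 0.163 -0.2
```

```text
t 7.275 [0.5035 0.2813 0.1906] shift [-0.0004  0.0004  0.0276] turn [-0.1 -0.1  0. ] F [-0.2 -0.   1.2] w 0.003681016127357198 [-0.19  0.5  -0.47  1.83  0.28  0.88 -2.56]
```

View pics/both4.png

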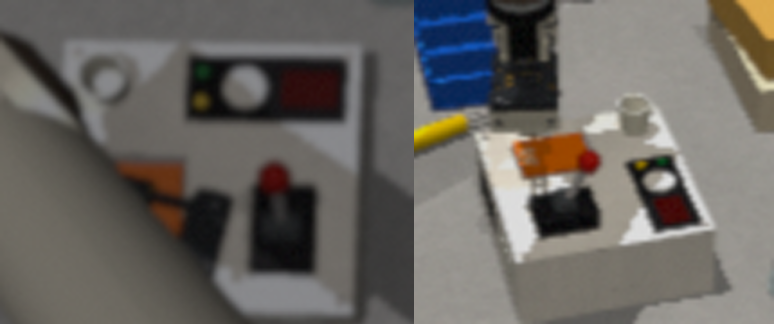

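The side view shows the fingertips above the ribs and the hatch shut. Joint 7 is at -2.56, nearly at its limit, so the turn went the wrong way. I'll turn back the other way while still above the ball height.

```bash
python3 go.py 0.501 0.284 0.20 0.2
```

```text
t 7.275 [0.5035 0.2813 0.1906] shift [-0.0029 -0.0022 -0.0094] turn [ -0.1  -0.1 -22.9] F [-0.2 -0.   1.2] w 0.003681016127357198 [-0.19  0.5  -0.47  1.83  0.28  0.88 -2.56]
```

Request:
step_arm(
  increments=[
    [[0,0,-5],[-0.003,-0.002,-0.005],1],
    [[0,0,-10],[-0.003,-0.002,-0.009],1],
    [[0,0,-15],[-0.003,-0.002,-0.009],1],
    [[0,0,-20],[-0.003,-0.002,-0.009],1],
    [[0,0,-23],[-0.003,-0.002,-0.009],1],
    [[0,0,-23],[-0.003,-0.002,-0.009],1],
    [[0,0,-23],[-0.003,-0.002,-0.009],1],
  ],
)

```text
t: 8.15
ee_pos: [0.5012, 0.2837, 0.2]
tool_rot: [-3.14, -0.003, 0.201]
contact_force: [-0.2, -0.3, -0.2]
width: 0.003
```

```bash
python3 go.py 0.501 0.284 0.166 0.2
```

```text
t 8.15 [0.5012 0.2837 0.2   ] shift [-0.0002 -0.0003  0.034 ] turn [-0.1 -0.2  0. ] F [-0.2 -0.3 -0.2] w 0.0025515896414833247 [-0.12  0.5  -0.56  1.82  0.33  0.91 -2.21]
```

Request:
step_arm(
  increments=[
    [[0,0,0],[0,0,0.012],1],
    [[0,0,0],[0,0,0.024],1],
    [[0,0,0],[0,0,0.032],1],
    [[0,0,0],[0,0,0.036],1],
    [[0,0,0],[0,0,0.038],1],
    [[0,0,0],[0,0,0.04],1],
    [[0,0,0],[0,0,0.042],1],
    [[0,0,0],[0,0,0.043],1],
  ],
)

```text
t: 9.15
ee_pos: [0.501, 0.2839, 0.1578]
tool_rot: [-3.141, -0.003, 0.201]
contact_force: [-5.1, -2.5, 13.5]
width: 0.001
```

Request:
step_arm(
  increments=[
    [[0,0,0],[0,0,0.001],1],
    [[0,0,0],[0,0,0.0015],1],
  ],
)

```text
t: 9.4
ee_pos: [0.501, 0.284, 0.1578]
tool_rot: [-3.142, -0.003, 0.201]
contact_force: [-5.6, -3.2, 15.3]
width: 0.005
```

Request:
step_arm(
  increments=[
    [[0,0,0],[0,0,-0.008],1],
    [[0,0,0],[0,0,-0.02],1],
    [[0,0,0],[-0.005,0,-0.035],1],
    [[0,0,0],[-0.01,0,-0.055],1],
    [[0,0,0],[-0.02,0,-0.08],1],
    [[0,0,0],[-0.04,0,-0.11],1],
    [[0,0,0],[-0.06,0,-0.14],1],
    [[0,0,0],[-0.07,0,-0.15],1],
  ],
)

```text
t: 10.4
ee_pos: [0.4314, 0.2706, 0.3101]
tool_rot: [-3.141, -0.007, 0.202]
contact_force: [0.9, 0.1, 0.1]
width: 0.007
```

```bash
python3 pic.py 5; python3 go.py 0.40 0.28 0.32 0.2
```

```text
t 10.5 [0.4316 0.2701 0.309 ] shift [-0.0289 -0.016  -0.0112] turn [ 0.  -0.3  0.1] F [ 0.4 -0.4 -0.5] w 0.0052828023570887315 [-0.05  0.25 -0.65  1.88  0.18  1.06 -2.14]
```

View pics/both5.png

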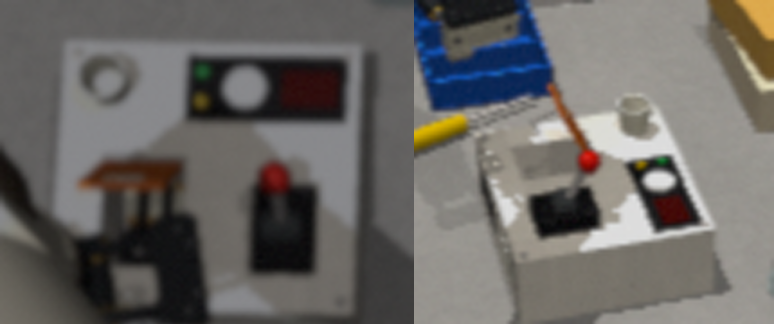

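The hatch stands open: in the side view the lid runs edge-on from about (550,85) to (590,150). The lever is still over and the crucible hasn't moved. Next I'll back away and wait two seconds.

Request:
step_arm(
  increments=[
    [[0,0,0],[-0.01,0.03,-0.01],1],
    [[0,0,0],[-0.02,0.07,-0.02],1],
    [[0,0,0],[-0.02,0.11,-0.03],1],
    [[0,0,0],[-0.02,0.15,-0.03],1],
    [[0,0,0],[-0.02,0.2,-0.03],1],
    [[0,0,0],[-0.02,0.25,-0.03],1],
    [[0,0,0],[-0.02,0.25,-0.03],1],
    [[0,0,0],[-0.02,0.25,-0.03],1],
  ],
)

```text
t: 11.5
ee_pos: [0.4617, 0.0214, 0.338]
tool_rot: [-3.141, -0.004, 0.201]
contact_force: [0.3, 1.1, -0.4]
width: 0.007
```

Request:
step_arm(
  increments=[
    [[0,0,0],[0,0,0],1],
    [[0,0,0],[0,0,0],1],
    [[0,0,0],[0,0,0],1],
    [[0,0,0],[0,0,0],1],
    [[0,0,0],[0,0,0],1],
    [[0,0,0],[0,0,0],1],
    [[0,0,0],[0,0,0],1],
    [[0,0,0],[0,0,0],1],
  ],
)

```text
t: 12.5
ee_pos: [0.4617, 0.0213, 0.338]
tool_rot: [-3.141, -0.004, 0.201]
contact_force: [0.6, -0.5, -0.1]
width: 0.006
```

Request:
step_arm(
  increments=[
    [[0,0,0],[0,0,0],1],
    [[0,0,0],[0,0,0],1],
    [[0,0,0],[0,0,0],1],
    [[0,0,0],[0,0,0],1],
    [[0,0,0],[0,0,0],1],
    [[0,0,0],[0,0,0],1],
    [[0,0,0],[0,0,0],1],
    [[0,0,0],[0,0,0],1],
  ],
)

```text
t: 13.5
ee_pos: [0.4617, 0.0213, 0.338]
tool_rot: [-3.141, -0.004, 0.201]
contact_force: [-0.3, 0.5, -0.5]
width: 0.004
```

```bash
python3 pic.py 6; python3 - <<'E'
import cv2
from station import imaging
cv2.imwrite("pics/full6.png",cv2.cvtColor(imaging.read_camera("top"),cv2.COLOR_RGB2BGR))
E
python3 go.py .4 .03 .33 .2
```

```text
t 13.65 [0.4617 0.0213 0.338 ] shift [-0.0587 -0.0208  0.0077] turn [-0.1 -0.2  0. ] F [ 0.1 -0.1 -0.1] w 0.0069089357776574625 [ 0.34  0.1  -0.47  1.95  0.05  1.1  -1.52]
```

View pics/both6.png

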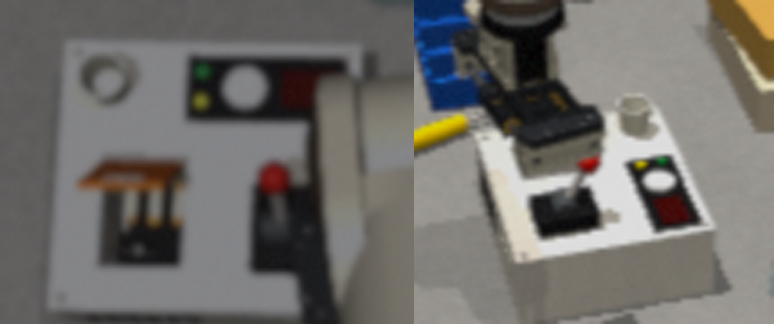

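View pics/full6.png

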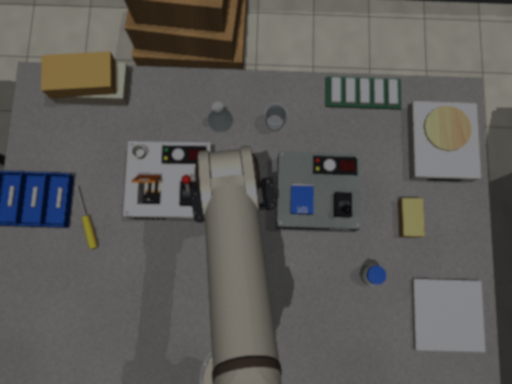

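The top view shows the hatch open with the fuses visible at about (149,190). The lever is over at (186,180), and the grey box and the objects around it are unchanged. The large crucible is hidden under the arm, which passed well above it. I'm handing the job in.

```bash
python3 -c "
from station import workorder
print(workorder.close_job())"
```

```text
the job is handed in; nothing more can be done
None
```

The furnace control box is switched off and its hatch is open; I handed the job in at about 13.7 s.

- **Lever:** I pushed the red lever to its far stop. It resisted with about 11 N without moving further, and the side view put the ball within about 1 pixel of the predicted off position.
- **Hatch:** Only then did I press the orange hatch's front edge down once, about 5 mm to its stop at about 15 N. It popped up when I let go.
- **Last checks:** After more than 2 s clear of it, the top view shows the hatch still open with the fuses visible and the lever still over. The contact force was about zero. The grey box and the objects in view look unmoved.
- **Not confirmed:**
  - The large crucible was hidden under the arm in the last picture, so I couldn't check it directly. The gripper passed well above it.
  - The gripper blocked the side camera's view of the hatch in that last picture.
- **Close call:** Joint 7 briefly read -2.56, against a limit of -2.57, when I turned the wrist the wrong way before the press. I turned it back straight away, and no reading was past the limit.

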